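# Demould the orange-holder resin casting

### The job

The resin has cured: take hold of the orange holder, lift its casting straight up out of its mould, and set it down upright in the white tray without dropping it. Leave the casting with the green holder in its mould.

Things in the scene. Friction and masses are not known exactly. Their poses are not given: they have to be found in the camera images.
- orange_casting: loose amber resin block, 44 x 32 x 20 mm high, 60 to 130 g, with an upright orange grip rib (the holder) on top: 32 mm long (x), 14 mm thick (y), 30 mm high; 50 mm over all. Origin at the centre of its underside, z up. Grip the rib across y. Seated, its origin is 8 mm above the worktop, the block stands 4 mm proud of the mould, the rib's top is at 58 mm, nothing beside it
- green_casting: a casting of the same form in pale resin with a green holder, seated in a mould of its own; stays there. Origin and axes as for the orange one
- orange_mould: fixed open grey metal mould in which the orange casting starts: block 100 x 84 mm, 24 mm high, cavity in the middle of its flat top 16 mm deep, about 2 mm wider than the casting all round, open straight up. Origin at the centre of its underside, z up; the casting's x lies along the mould's x within 2 degrees. The green casting's mould looks the same
- tray: fixed white open tray 150 mm (x) by 120 mm (y), walls 4 mm thick and 16 mm high, empty, flat floor 4 mm above the worktop. Origin at the centre of its underside, z up
Not all that is in view belongs to the job. Of the things that look like the orange_casting, the smaller one is meant.

How it is judged:
On the way:
1. the orange casting is held in the gripper, its underside clear above its mould (z of orange_casting in the frame of orange_mould above 0.03 m and contact force between the fingers and orange_casting above 0.3 N), for 0.2 s.
At the end, for the whole second after the job is handed in: The orange casting stands at rest on the tray's floor, inside the walls (underside within 5 mm of the floor, within 10 degrees of upright); the green casting is still seated in its mould, within 12 mm of where it started (x of orange_casting in the frame of tray between -0.06 and 0.06 m and y of orange_casting in the frame of tray between -0.045 and 0.045 m and z of orange_casting in the frame of tray below 0.009 m and angle between orange_casting's own z axis and vertical below 0.17 rad and linear speed of orange_casting below 0.02 m/s and distance of green_casting from where it was at the start of the episode below 0.012 m); the robot touches nothing.
It fails at once if the orange casting is dropped: off the fingers with its underside more than 60 mm above the worktop (height (world z) of orange_casting above 0.06 m and contact force between the fingers and orange_casting below 0.01 N).
It fails at once if the green casting is moved by 12 mm or more (distance of green_casting from where it was at the start of the episode above 0.012 m).
It also fails if it takes over 37 s, if anything falls off the work surface, if the arm or the gripper's body presses on something with over 40 N, if the wrist force passes 120 N, or if a joint passes its speed limit or range.

### The arm

A 7-joint arm with a two-finger parallel gripper is mounted at the origin on a cart in front of the work surface, level with it; the furniture and walls round the work are solid. World frame = base frame: x ahead of the robot, y to its left, z up, the work surface at z = 0. Lengths are in m, angles in rad, forces in N, time in s.
With the tool pointing down it reaches from about 0.4 to 0.85 m from the base axis. Payload 10.4 kg.
Tool frame: the origin (TCP) lies midway between the tips of the shut fingers; the grasp point (between the pads) lies 19 mm behind it (manip.hold_point_z is the distance from the TCP to the grasp point, in m); z points along the fingers, y is the line along which they close (so a half turn about z gives the same grasp; the last joint's range is limited). The gripper opens to 85 mm and grips with 20 to 120 N. Pads are 22 mm wide; open, the fingers measure 114 mm over their backs; the gripper's body (76 mm by 85 mm) begins 54 mm behind the grasp point. The pads swing forward as they close: fully open they stand 13 mm farther back than shut.
Start: joints at [-1.232, 0.332, -0.065, 1.46, 0.022, 1.35, -0.088], TCP at [0.221, 0.585, 0.231] pointing down, gripper open.
Joint ranges: [-2.6, 2.6], [-0.5, 2.12], [-1.47, 1.34], [0.16, 2.42], [-1.27, 4.41], [0.06, 2.06], [-2.6, 2.6]. Speed limits (rad/s): [2.22, 2.22, 2.79, 2.79, 3.14, 3.14, 3.14].

### API

Orientations are given as a unit quaternion [x, y, z, w].
In Python, from workcell import manip, eyes, job gives the robot as it stands.
- The arm moves only by the shell command python3 -m crank 'ROWS' [FORCE]. ROWS is JSON, a list that holds one entry, the list of rows, each a list of 7 numbers: the finger opening in cm, from 0 to 8.54, then the shift along the world's x, y, z in cm, then the turn, a rotation vector about the world's x, y, z in degrees. In form: [[[hand, x, y, z, ax, ay, az], ...]]. A call has 1 to 20 rows; each row shifts and turns the commanded pose from where the row before left it; what a row does not reach is not made up. A row lasts 1/8 s, in which the tool goes at most 62.5 mm and 10.7 degrees, less where a joint would pass 70% of its speed; a pose out of reach is approached as far as the arm can. A call with a gripper value outside its range is refused whole. The fingers move at their own pace and stop on an object; FORCE is the grip in N (left out, the last holds). Time passes only in rows, so rows that do not move let the fingers close. It gives the time, the measured TCP pose, the force, the opening and the grip force at its end, in the units of the state.
- manip.get_obs(): the state, without advancing time (a new reading comes with each control period).
- eyes.camera(name): name is "scene" or "side" or "wrist"; returns (picture, depth): 480x640x3 uint8, red, green, blue; 480x640 float32, m along the optical axis (not along the pixel's ray), 0 where there is no reading.
- eyes.camera_params(name): a dict with "fx", "fy", "cx", "cy" (pixels), "world_from_camera" (4x4, takes a point from camera to world coordinates); the wrist camera has in their place "hand_eye" (4x4, takes a point from camera to tool coordinates, whose origin is the TCP and whose axes are the flange's). Camera axes: x right, y down, z forward; pixel columns grow to the right and rows downward; lengths in m; the calibration is good to about 2 mm. A picture is of the moment at which its call begins: read the wrist's pose just before it. camera_params takes no time and is no camera call.
- job.hand_in(): hands the job in; it is judged then, once.
The state is a dict: "clock": time; "joint_pos": joint angles; "joint_velocities": joint speeds; "tau": joint torques, N m; "position": TCP position; "ee_rot": TCP orientation; "ft_force": force on the tool from outside, world axes, zero at the start; "torque": the same for the moment, N m; "grip_width": opening from 0.0 (shut) to 1.0 (fully open); "grasp_force": force on a finger pad.
Only numpy, scipy, OpenCV 4.12 (cv2) and the standard library are available. Lean on these libraries where they do the work, as an engineer would, in place of code of your own. Each camera call takes 0.05 s, during which the arm holds its last target. There are 200 camera calls.

## Working session

There is one attempt and no reset: what is moved stays moved. The work goes in short steps, Python scripts to look and compute and a shell command to move; the robot and the scene stay as the last step left them, time stands still between calls to the robot, and variables do not carry over. Pictures are saved under pics/ and viewed, at most 10 in all, crops included, and the job is handed in when it is done.

```bash
ls; mkdir -p pics; cat > h.py <<'E'
import numpy as np, cv2
from workcell import manip, eyes, job
from scipy.spatial.transform import Rotation as R
def snap(n,f):
    o=manip.get_obs(); im,d=eyes.camera(n); p=eyes.camera_params(n)
    if n=="wrist":
        T=np.eye(4);T[:3,:3]=R.from_quat(o["ee_rot"]).as_matrix();T[:3,3]=o["position"];W=T@np.array(p["hand_eye"])
    else: W=np.array(p["world_from_camera"])
    cv2.imwrite(f"pics/{f}.png",im[:,:,::-1]); np.savez(f"pics/{f}.npz",im=im,d=d,W=W,K=[p["fx"],p["fy"],p["cx"],p["cy"]])
    return im,d,W,[p["fx"],p["fy"],p["cx"],p["cy"]]
def load(f):
    z=np.load(f"pics/{f}.npz"); return z["im"],z["d"],z["W"],z["K"]
def ray(W,K,u,v):
    return W[:3,3],W[:3,:3]@np.array([(u-K[2])/K[0],(v-K[3])/K[1],1])
def onplane(W,K,u,v,z):
    o,r=ray(W,K,u,v); return o+r*(z-o[2])/r[2]
def cloud(d,W,K):
    v,u=np.mgrid[:480,:640]; P=np.stack([(u-K[2])/K[0]*d,(v-K[3])/K[1]*d,d],-1)
    return P@W[:3,:3].T+W[:3,3]
E
python3 - <<'E'
from h import *
for n in("scene","side"): snap(n,n+"0")
o=manip.get_obs();print(o["clock"],o["position"],o["ee_rot"],manip.hold_point_z,o["grip_width"])
E
```

```text
pics
0.1 [0.22111855 0.58421858 0.23058417] [ 1.79908571e-01  9.83683122e-01 -6.44725903e-04 -7.55772750e-05] 0.0187 1.0006016495001013
```

View pics/scene0.png

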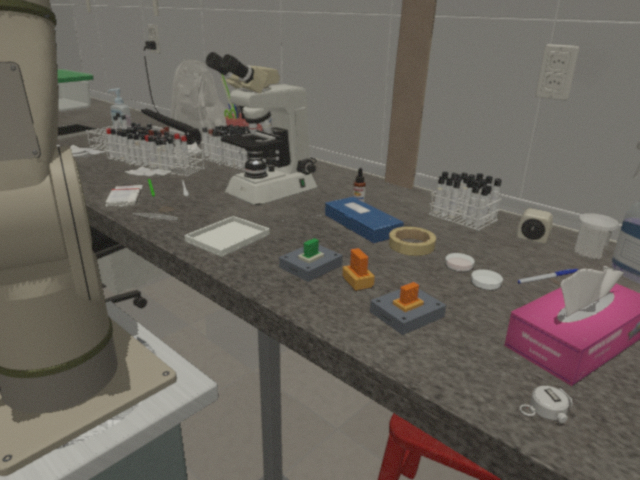

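View pics/side0.png

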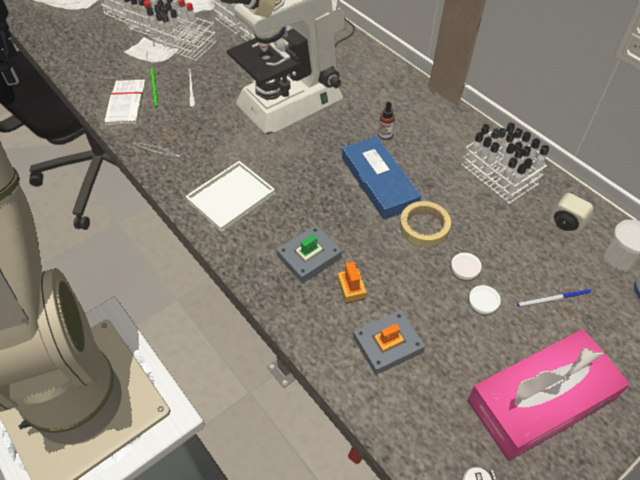

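The scene and side views show two orange candidates. One is seated in a grey mould, at scene (409,297) and side (389,336). The other is a taller one standing loose on the worktop, at scene (358,268) and side (352,280). The green one is at scene (311,248) and side (309,244). I choose the smaller orange one, in the mould. The tray is at scene (228,236) and side (231,195).

```bash
python3 - <<'E'
from h import *
def cen(im,lo,hi,box):
    h=cv2.cvtColor(im,cv2.COLOR_RGB2HSV); m=cv2.inRange(h,lo,hi); k=np.zeros_like(m); x0,y0,x1,y1=box; k[y0:y1,x0:x1]=m[y0:y1,x0:x1]
    n,l,s,c=cv2.connectedComponentsWithStats(k); i=1+np.argmax(s[1:,4]); return l==i,c[i],s[i]
S=load("scene0");D=load("side0")
def tri(a,b):
    o1,r1=ray(S[2],S[3],*a);o2,r2=ray(D[2],D[3],*b)
    t=np.linalg.lstsq(np.stack([r1,-r2],1),o2-o1,rcond=None)[0]
    p,q=o1+t[0]*r1,o2+t[1]*r2; return (p+q)/2,np.linalg.norm(p-q)
og=((5,180,150),(13,255,255)); gr=((50,100,40),(75,255,255)); wh=((0,0,170),(179,60,255))
for nm,c,bs,bd in(("orange",og,(385,275,435,312),(370,318,412,352)),("decoy",og,(335,240,382,295),(335,255,372,305)),("green",gr,(295,235,330,262),(292,230,328,262)),("tray",wh,(180,210,275,258),(180,155,280,232))):
    m1,c1,s1=cen(S[0],*c,bs);m2,c2,s2=cen(D[0],*c,bd)
    P,e=tri(c1,c2);print(nm,c1.round(1),s1,c2.round(1),s2,P.round(4),round(e,4))
    for X,m in((S,m1),(D,m2)):
        C=cloud(X[1],X[2],X[3])[m&(X[1]>0)]; print("  cloud med",np.median(C,0).round(3),"p5",np.percentile(C,5,0).round(3),"p95",np.percentile(C,95,0).round(3))
    if nm=="tray":
        cn,_=cv2.findContours(m2.astype(np.uint8),0,2); r=cv2.boxPoints(cv2.minAreaRect(np.concatenate(cn)))
        q=cv2.approxPolyDP(cv2.convexHull(np.concatenate(cn)),8,True)[:,0]
        print([onplane(D[2],D[3],*u,.016).round(3) for u in q])
im=cv2.resize(D[0][225:385,270:450],None,fx=4,fy=4)[:600,:,::-1];cv2.imwrite("pics/crop.png",im)
E
```

```text
orange [409.6 286.2] [402 283  16   7  53] [389.5 335.5] [379 324  20  21 131] [ 0.4735 -0.2634  0.0669] 0.0037
  cloud med [ 0.486 -0.256  0.059] p5 [ 0.473 -0.26   0.058] p95 [ 0.497 -0.247  0.06 ]
  cloud med [ 0.482 -0.259  0.047] p5 [ 0.471 -0.263  0.028] p95 [ 0.5   -0.247  0.059]
decoy [359.2 253.6] [352 249  15  10  64] [351.1 278.6] [343 262  18  31 180] [ 0.4943 -0.1378  0.0762] 0.0033
  cloud med [ 0.51  -0.124  0.066] p5 [ 0.5   -0.139  0.064] p95 [ 0.52  -0.107  0.067]
  cloud med [ 0.506 -0.128  0.053] p5 [ 0.499 -0.143  0.026] p95 [ 0.522 -0.104  0.066]
green [310.6 247.4] [304 238  14  20 216] [308.5 244.6] [300 235  18  21 226] [ 0.4963 -0.0112  0.045 ] 0.0017
  cloud med [ 0.491 -0.015  0.048] p5 [ 0.481 -0.018  0.032] p95 [ 0.509 -0.005  0.06 ]
  cloud med [ 0.495 -0.015  0.052] p5 [ 0.482 -0.018  0.029] p95 [ 0.511 -0.006  0.06 ]
tray [226.7 235.1] [194 222  67  28 940] [229.7 194.2] [ 186  161   89   67 2871] [0.4654 0.2262 0.006 ] 0.0017
  cloud med [0.465 0.228 0.005] p5 [0.41  0.184 0.004] p95 [0.525 0.272 0.016]
  cloud med [0.466 0.226 0.004] p5 [0.399 0.171 0.   ] p95 [0.535 0.279 0.016]
[array([0.535, 0.285, 0.016]), array([0.544, 0.169, 0.016]), array([0.396, 0.156, 0.016]), array([0.388, 0.275, 0.016])]
```

View pics/crop.png

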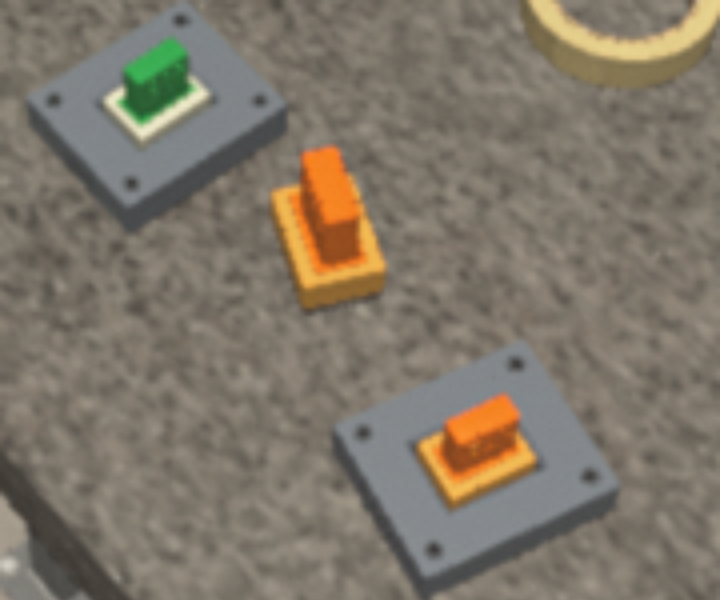

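The crop confirms it: the short orange rib is seated in the grey mould (crop 480,450), and the big orange lookalike stands loose at (330,225). Its neighbour is far enough away for the open fingers. I'll go above it and turn the long way round to keep the last joint in range.

```bash
python3 -m crank '[[[8.5,3.3,-4.5,0,0,0,-7.5],[8.5,3.3,-4.5,0,0,0,-7.5],[8.5,3.3,-4.5,0,0,0,-7.5],[8.5,3.3,-4.5,0,0,0,-7.5],[8.5,3.3,-4.5,0,0,0,-7.5],[8.5,3.3,-4.5,0,0,0,-7.5],[8.5,3.3,-4.5,0,0,0,-7.5],[8.5,3.3,-4.5,0,0,0,-7.5],[8.5,0,-4.8,0,0,0,-7.5],[8.5,0,-4.8,0,0,0,-7.5],[8.5,0,-4.8,0,0,0,-7.5],[8.5,0,-4.8,0,0,0,-7.5],[8.5,0,-4.8,0,0,0,-7.5],[8.5,0,-4.8,0,0,0,-7.5],[8.5,0,-4.8,0,0,0,-7.5],[8.5,0,-4.8,0,0,0,-7.5],[8.5,0,-4.8,0,0,0,-7.5],[8.5,0,-4.8,0,0,0,-7.5],[8.5,0,0,0,0,0,0],[8.5,0,0,0,0,0,0]]]'
python3 - <<'E'
from h import *
snap("wrist","w1");o=manip.get_obs();print(o["joint_pos"],o["position"],o["ee_rot"])
E
```

```text
clock: 2.6
position: [0.4852, -0.2549, 0.231]
ee_rot: [0.978, 0.211, -0.0, -0.0]
ft_force: [0.4, 0.4, -0.3]
grip_width: 0.996
grasp_force: 0.0
[-0.29865715  0.19085423  0.79758195  1.70286892 -0.14138403  1.30785244
 -0.61829249] [ 0.48539212 -0.25427099  0.23100977] [ 9.77436850e-01  2.11227481e-01 -1.76236739e-04 -3.53801529e-04]
```

View pics/w1.png

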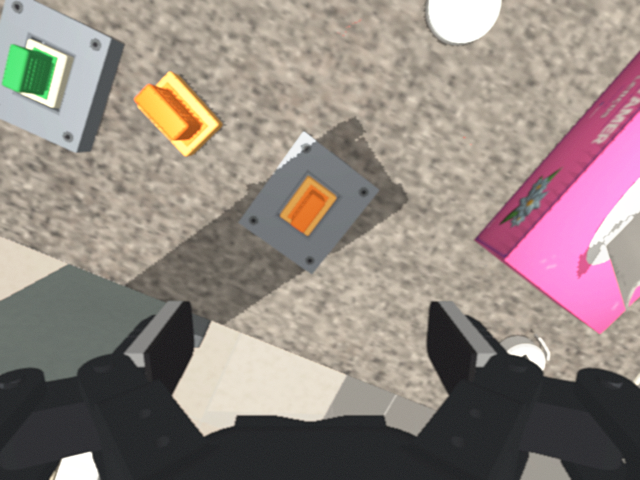

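The wrist view shows the seated orange rib at about (309,211), its mould round (309,203), the big decoy at (178,112) and the green one at (35,72). Next I measure the rib's axis and the mould's centre.

```bash
cat > m.py <<'E'
from h import *
def meas(f,box,z):
    im,d,W,K=load(f); h=cv2.cvtColor(im,cv2.COLOR_RGB2HSV); C=cloud(d,W,K)
    m=cv2.inRange(h,(3,150,60),(22,255,255)); k=np.zeros_like(m);x0,y0,x1,y1=box;k[y0:y1,x0:x1]=m[y0:y1,x0:x1]
    t=(k>0)&(C[...,2]>z); t=t.astype(np.uint8)
    zz=np.median(C[t>0][:,2]); px=np.argwhere(t)[:,::-1]
    P=np.array([onplane(W,K,u,v,zz)[:2] for u,v in px],np.float32)
    (c,s,a)=cv2.minAreaRect(P*1000); b=cv2.boxPoints((c,s,a)); e=max((b[1]-b[0],b[2]-b[1]),key=np.linalg.norm)
    ang=np.degrees(np.arctan2(e[1],e[0]))
    o=manip.get_obs(); ty=R.from_quat(o["ee_rot"]).as_matrix()[:,1]; tya=np.degrees(np.arctan2(ty[1],ty[0]))
    print("rib c mm",np.round(c,1),"size",np.round(s,1),"z",zz.round(4),"axis",(ang%180).round(1),"tool y",tya.round(1),"turn",((ang+90-tya+90)%180-90).round(1),"shift mm",np.round(np.array(c)-1000*np.array(o["position"][:2]),1),"pix",px.mean(0).round(1))
    return c,zz
E
python3 - <<'E'
from m import *
meas("w1",(270,170,345,245),.045)
# triangulate rib-top centre: wrist vs scene
a=load("w1");S=load("scene0")
im,d,W,K=S;h=cv2.cvtColor(im,cv2.COLOR_RGB2HSV);C=cloud(d,W,K)
m=cv2.inRange(h,(3,150,60),(22,255,255));t=(m>0)&(C[...,2]>.0565)&(np.hypot(C[...,0]-.485,C[...,1]+.256)<.04)
u=np.argwhere(t).mean(0)[::-1]
im,d,Wa,Ka=a;h=cv2.cvtColor(im,cv2.COLOR_RGB2HSV);Ca=cloud(d,Wa,Ka);m=cv2.inRange(h,(3,150,60),(22,255,255))
t=(m>0)&(Ca[...,2]>.0545)&(np.hypot(Ca[...,0]-.485,Ca[...,1]+.256)<.04);w=np.argwhere(t).mean(0)[::-1]
o1,r1=ray(W,K,*u);o2,r2=ray(Wa,Ka,*w);q=np.linalg.lstsq(np.stack([r1,-r2],1),o2-o1,rcond=None)[0]
print("tri",o1+q[0]*r1,o2+q[1]*r2)
g=(np.abs(Ca[...,2]-.024)<.006)&(np.hypot(Ca[...,0]-.485,Ca[...,1]+.256)<.075)
h=cv2.cvtColor(a[0],cv2.COLOR_RGB2HSV)
P=(Ca[g][:,:2]*1000).astype(np.float32);r=cv2.minAreaRect(P);print("mould",r,np.median(Ca[g][:,2]))
E
```

```text
rib c mm [ 490.3 -248.5] size [23.6 35.9] z 0.0577 axis 174.1 tool y -65.6 turn -30.3 shift mm [4.9 5.7] pix [307.2 211.6]
tri [ 0.48796159 -0.25213899  0.0565431 ] [ 0.48788952 -0.25201361  0.05654702]
mould ((487.2021179199219, -252.1444549560547), (84.24842071533203, 100.1384048461914), 77.46458435058594) 0.024014380875855418
```

The mould's rectangle reads 84 x 100 mm, centred at (487,-252), with its long axis at 167.5°. The triangulated rib top is about 57 mm. I align, go lower and look again.

```bash
python3 -m crank '[[[8.5,0.05,0.05,-1.5,0,0,-9.25],[8.5,0.05,0.05,-1.5,0,0,-9.25],[8.5,0.05,0.05,-1.5,0,0,-9.25],[8.5,0.05,0.05,-1.5,0,0,-9.25],[8.5,0,0,0,0,0,0],[8.5,0,0,0,0,0,0]]]'
python3 - <<'E'
from m import *
im,d,W,K=snap("wrist","w2")
meas("w2",(200,120,460,400),.0545)
C=cloud(d,W,K);g=(np.abs(C[...,2]-.024)<.005)&(np.hypot(C[...,0]-.487,C[...,1]+.252)<.075)
print("mould",cv2.minAreaRect((C[g][:,:2]*1000).astype(np.float32)),manip.get_obs()["position"])
E
```

```text
clock: 3.4
position: [0.4877, -0.2528, 0.1719]
ee_rot: [0.994, -0.108, 0.0, -0.0]
ft_force: [-0.3, -0.6, -0.2]
grip_width: 0.995
grasp_force: 0.0
rib c mm [ 492.8 -252.5] size [20.  41.3] z 0.0577 axis 159.9 tool y -102.5 turn -7.6 shift mm [5.1 0.6] pix [308.  235.3]
mould ((487.22637939453125, -251.9622344970703), (84.39684295654297, 100.71540069580078), 77.50162506103516) [ 0.48768646 -0.25309535  0.17204856]
```

View pics/w2.png

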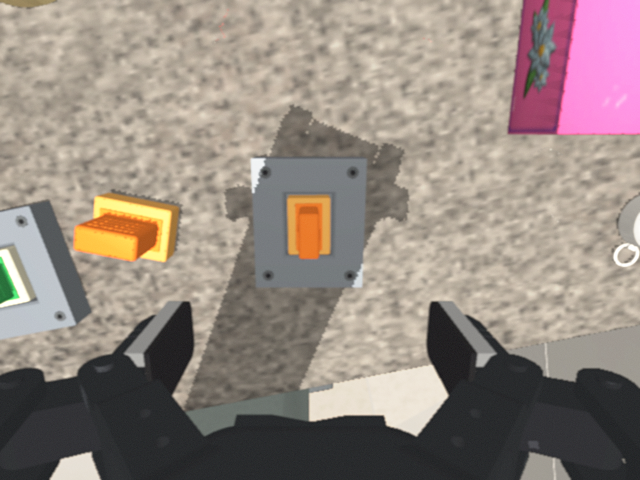

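Well aligned: the rib stands upright in the picture at (309,238), centred between the fingers. A quick check of its lateral offset, by hue.

```bash
python3 - <<'E'
from h import *
im,d,W,K=load("w2");h=cv2.cvtColor(im,cv2.COLOR_RGB2HSV);o=manip.get_obs()
print(h[240,285:335:2].tolist())
m=cv2.inRange(h,(3,200,185),(12,255,255));m[:, :270]=0;m[:,350:]=0;px=np.argwhere(m)[:,::-1];print(px.min(0),px.max(0),len(px))
r=cv2.minAreaRect(px.astype(np.float32));print(r)
for z in(.057,):
  B=np.array([onplane(W,K,u,v,z) for u,v in cv2.boxPoints(r)])-o["position"]; print((B@R.from_quat(o["ee_rot"]).as_matrix()*1000).round(1))
E
```

```text
[[100, 21, 107], [14, 61, 137], [17, 159, 223], [18, 161, 226], [18, 161, 226], [15, 175, 221], [12, 204, 232], [12, 211, 225], [12, 208, 232], [12, 205, 234], [12, 208, 234], [13, 207, 234], [12, 206, 234], [12, 205, 234], [13, 207, 234], [12, 206, 234], [12, 211, 225], [12, 209, 214], [13, 200, 230], [18, 164, 226], [18, 164, 224], [18, 164, 224], [16, 148, 207], [10, 20, 116], [99, 16, 113]]
[296 204] [320 257] 964
((308.0, 230.5), (53.0, 24.0), 90.0)
[[ 21.7  -8.9 115.1]
 [ 21.7   7.  115.1]
 [-15.1   7.3 115. ]
 [-15.1  -9.2 115. ]]
```

```bash
python3 -m crank '[[[8.5,0,0.1,-2.5,0,0,0],[8.5,0,0,-2.5,0,0,0],[8.5,0,0,-2.5,0,0,0],[8.5,0,0,-2.5,0,0,0],[8.5,0,0,-2,0,0,0],[8.5,0,0,-1.3,0,0,0],[8.5,0,0,-0.7,0,0,0],[8.5,0,0,0,0,0,0],[0.5,0,0,0,0,0,0],[0.5,0,0,0,0,0,0],[0.5,0,0,0,0,0,0],[0.5,0,0,0,0,0,0],[0.5,0,0,0,0,0,0],[0.5,0,0,0,0,0,0],[0.5,0,0,0,0,0,0],[0.5,0,0,0,0,0,0]]]' 40
```

```text
clock: 5.45
position: [0.4873, -0.2524, 0.0315]
ee_rot: [0.994, -0.111, 0.0, -0.0]
ft_force: [-1.1, 1.2, 3.5]
grip_width: 0.155
grasp_force: 42.2
```

```bash
python3 -m crank '[[[0.5,0,0,0.3,0,0,0],[0.5,0,0,0.5,0,0,0],[0.5,0,0,0.6,0,0,0],[0.5,0,0,0.8,0,0,0],[0.5,0,0,0.8,0,0,0],[0.5,0,0,1,0,0,0],[0.5,0,0,1,0,0,0],[0.5,0,0,0,0,0,0],[0.5,0,0,0,0,0,0],[0.5,0,0,0,0,0,0]]]'
python3 - <<'E'
from h import *
a=snap("side","s2")[0][225:385,270:450];b=snap("wrist","w3")[0]
cv2.imwrite("pics/c2.png",np.hstack([cv2.resize(a,(400,356)),cv2.resize(b,(400,356))])[:,:,::-1])
E
```

```text
clock: 6.7
position: [0.487, -0.2523, 0.081]
ee_rot: [0.994, -0.111, -0.0, 0.0]
ft_force: [-0.1, -0.4, -1.6]
grip_width: 0.152
grasp_force: 41.6
```

View pics/c2.png

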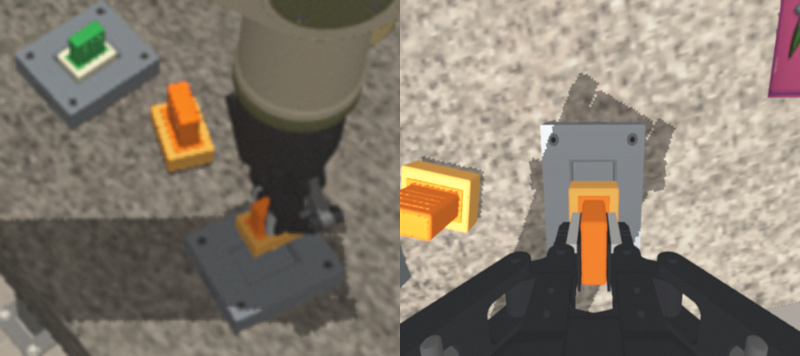

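The casting is held and clear, its cavity empty in the wrist half (595,170), with green and decoy untouched. I lift higher.

```bash
python3 -m crank '[[[0.5,0,0,1.5,0,0,0],[0.5,0,0,2.5,0,0,0],[0.5,0,0,2.5,0,0,0],[0.5,0,0,1.5,0,0,0],[0.5,0,0,0,0,0,0]]]'
python3 -c "
from h import *;print(manip.get_obs()['joint_pos'])"
```

```text
clock: 7.42
position: [0.4878, -0.2526, 0.1624]
ee_rot: [0.994, -0.111, 0.001, 0.0]
ft_force: [0.4, 0.3, -2.2]
grip_width: 0.153
grasp_force: 41.7
[-0.34896928  0.28107022  0.87468561  1.79275546 -0.23375847  1.17372857
 -1.19546602]
```

```bash
python3 -m crank '[[[0.5,0,1,0,0,0,0.5],[0.5,0,2,0,0,0,1],[0.5,-0.1,3.4,0,0,0,1.5],[0.5,-0.2,3.5,0,0,0,1.5],[0.5,-0.2,3.5,0,0,0,1.5],[0.5,-0.2,3.5,0,0,0,1.5],[0.5,-0.2,3.5,0,0,0,1.5],[0.5,-0.2,3.5,0,0,0,1.5],[0.5,-0.2,3.5,0,0,0,1.5],[0.5,-0.2,3.5,0,0,0,1.5],[0.5,-0.2,3.5,0,0,0,1.5],[0.5,-0.2,3.5,0,0,0,1],[0.5,-0.2,3.5,0,0,0,1],[0.5,-0.2,2.5,0,0,0,0.5],[0.5,0,2,0,0,0,0],[0.5,0,1,0,0,0,0],[0.5,0,0,0,0,0,0],[0.5,0,0,0,0,0,0]]]'
python3 - <<'E'
from h import *
b,d,W,K=snap("wrist","w4");a=snap("side","s4")[0]
o=manip.get_obs();print(o["joint_pos"],o["position"])
cv2.imwrite("pics/c4.png",np.hstack([cv2.resize(a,(400,300)),cv2.resize(b,(400,300))])[:,:,::-1])
C=cloud(d,W,K);h=cv2.cvtColor(b,cv2.COLOR_RGB2HSV)
g=(h[...,1]<60)&(h[...,2]>150)&(C[...,2]<.025)&(d>0)&(np.hypot(C[...,0]-.466,C[...,1]-.221)<.12)
print(cv2.minAreaRect((C[g][:,:2]*1000).astype(np.float32)),np.percentile(C[g][:,2],[5,50,95]))
E
```

```text
clock: 9.68
position: [0.4645, 0.2154, 0.1613]
ee_rot: [0.999, 0.041, 0.0, 0.0]
ft_force: [-0.5, 0.1, -1.9]
grip_width: 0.152
grasp_force: 41.6
[-0.9878541   0.13659536  0.5047262   1.87163369 -0.07202632  1.15115602
 -1.94666257] [0.46444539 0.215647   0.16141741]
((479.810302734375, 224.64132690429688), (211.40699768066406, 239.82266235351562), 14.661965370178223) [-0.00098378  0.00255617  0.01508151]
```

View pics/c4.png

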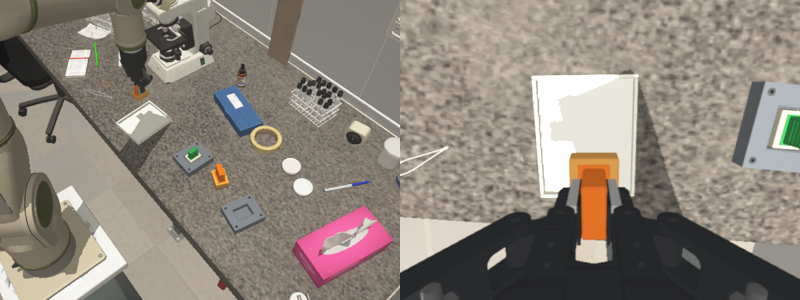

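The casting hangs over the middle of the tray (wrist half: tray 585,135) and green is still seated. I lower it, slowly at the end.

```bash
python3 -m crank '[[[0.5,0,0.4,-1.5,0,0,0],[0.5,0,0,-2.5,0,0,0],[0.5,0,0,-2.5,0,0,0],[0.5,0,0,-2.5,0,0,0],[0.5,0,0,-2,0,0,0],[0.5,0,0,-1,0,0,0],[0.5,0,0,-0.6,0,0,0],[0.5,0,0,-0.4,0,0,0],[0.5,0,0,0,0,0,0],[0.5,0,0,0,0,0,0]]]'
```

```text
clock: 11.02
position: [0.4645, 0.2208, 0.0318]
ee_rot: [0.999, 0.042, 0.0, -0.0]
ft_force: [0.5, -1.4, -1.2]
grip_width: 0.159
grasp_force: 41.6
```

```bash
python3 -m crank '[[[0.5,0,0,-0.15,0,0,0],[0.5,0,0,-0.1,0,0,0],[0.5,0,0,-0.1,0,0,0],[0.5,0,0,-0.05,0,0,0],[0.5,0,0,0,0,0,0],[0.5,0,0,0,0,0,0]]]'
```

```text
clock: 11.78
position: [0.4642, 0.2206, 0.0274]
ee_rot: [0.999, 0.042, -0.0, 0.0]
ft_force: [-0.5, 0.0, 3.0]
grip_width: 0.155
grasp_force: 42.0
```

The force turned to +3 N, so it is on the floor. Release and back off.

```bash
python3 -m crank '[[[2,0,0,0,0,0,0],[2.5,0,0,0,0,0,0],[4,0,0,0,0,0,0],[4,0,0,0,0,0,0],[4,0,0,0,0,0,0],[4,0,0,0,0,0,0],[4,0,0,1,0,0,0],[4,0,0,2,0,0,0],[4,0,0,3,0,0,0],[4,0,0,3,0,0,0],[4,0,0,3,0,0,0],[4,0,0,2,0,0,0],[4,0,0,0,0,0,0],[4,0,0,0,0,0,0]]]'
python3 - <<'E'
from h import *
b,d,W,K=snap("wrist","w5");a=snap("side","s5")[0][120:300,150:390]
cv2.imwrite("pics/c5.png",np.hstack([cv2.resize(a,(400,300)),cv2.resize(b,(400,300))])[:,:,::-1])
C=cloud(d,W,K);h=cv2.cvtColor(b,cv2.COLOR_RGB2HSV);m=(h[...,0]<23)&(h[...,1]>140)&(np.hypot(C[...,0]-.466,C[...,1]-.221)<.08)&(d>0)
print(np.percentile(C[m],[3,50,97],axis=0).round(3))
E
```

```text
clock: 13.52
position: [0.4639, 0.2204, 0.1668]
ee_rot: [0.999, 0.042, -0.0, 0.0]
ft_force: [0.3, -0.3, -0.1]
grip_width: 0.468
grasp_force: 0.0
[[0.447 0.206 0.022]
 [0.469 0.22  0.025]
 [0.486 0.234 0.055]]
```

View pics/c5.png

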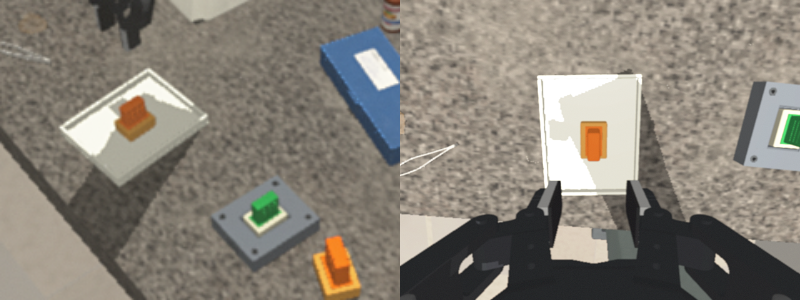

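The casting stands upright in the middle of the tray (side half 135,118; wrist half 593,140), with its block top at about 24 mm. Green is seated and the gripper is clear.

```bash
python3 -c "
from workcell import job;print(job.hand_in())"
```

```text
the job is handed in; nothing more can be done
None
```

The orange casting was lifted straight out of its mould and now stands upright in the middle of the white tray, the green casting is still seated in its mould, and the job is handed in (no verdict was shown).

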